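# Feed the slide tray past the spring gate

## Robot

A 6-joint arm with a two-finger parallel gripper is mounted at the origin on the work surface. World frame = base frame: x ahead of the robot, y to its left, z up, the work surface at z = 0. Lengths are in mm, angles in rad, forces in N, time in s.
With the tool pointing down it reaches from about 325 to 1000 mm from the base axis. Payload 5.1 kg.
Tool frame: the origin (TCP) lies at the very end of the fingers, on their centre line; the grasp point (between the pads) lies 19 mm behind it; z points along the fingers, y is the line along which they close (so a half turn about z gives the same grasp; the last joint's range is limited). The gripper opens to 85 mm and grips with 20 to 120 N. Pads are 22 mm wide; open, the fingers measure 114 mm over their backs; the gripper's body (76 mm by 85 mm) begins 54 mm behind the grasp point. The pads swing forward as they close: fully open they stand 13 mm farther back than shut.
Start: joints at [-1.388, 0.124, 1.65, -0, 1.367, -0.083], TCP at [170.71, -627.17, 193.222] pointing down, gripper open.
Joint ranges: [-2.61, 2.61], [-1.02, 2.33], [0.03, 2.71], [-1.35, 4.49], [0.32, 2.68], [-2.91, 2.91]. Speed limits (rad/s): [2.57, 2.57, 3.14, 3.14, 3.14, 3.14].

## Interface

Orientations are given as a 3x3 rotation matrix whose columns are the frame's x, y, z axes.
In Python, from rig import env, cams gives the robot as it stands. The module is installed in compiled form; this text tells all that it offers.
- The arm moves only by the tool jog_arm, never from a script. Its argument "moves" is a list of rows, each a list of 5 numbers: the shift along the tool's x, y, z in cm, then the turn about the tool's z in rad, then the closure, from 0 (fully open) to 1 (shut). In form: [[tx, ty, tz, roll, hand], ...]. A call has 1 to 20 rows; each row shifts and turns the commanded pose from where the row before left it, along the tool's axes as they then stand; what a row does not reach is not made up. A row lasts 1/10 s, in which the tool goes at most 50 mm and 8.59 degrees, less where a joint would pass 70% of its speed; a pose out of reach is approached as far as the arm can. A call is refused whole if a number of a shift passes 5 or a number of a turn 0.15, either way. A call with a gripper value outside its range is refused whole. The fingers move at their own pace and stop on an object; "squeeze" is the grip in N (left out, the last holds). Time passes only in rows, so rows that do not move let the fingers close. It gives the time, the measured TCP pose, the force, the opening and the grip force at its end, in the units of the state.
- env.read_state(): the state, without advancing time (a new reading comes with each control period).
- cams.capture(name): name is "scene" or "top" or "wrist"; returns a dict with "img" (400x640x3 uint8, red, green, blue), "range_z" (400x640 float32, mm along the optical axis (not along the pixel's ray), 0 where there is no reading), "intrinsics" (3x3 intrinsics, pixels), "eye" and "orientation" of the camera in the world. Camera axes: x right, y up, looking along -z (the intrinsics and any distortion apply to the point x, -y, -z); pixel columns grow to the right and rows downward; lengths in mm; the calibration is good to about 2 mm. A picture is of the moment at which its call begins.
- env.sign_off(): hands the job in; it is judged then, once.
The state is a dict: "time_s": time; "joint_positions": joint angles; "qvel": joint speeds; "tau": joint torques, N m; "ee_pos": TCP position; "orientation": TCP orientation; "wrist_force": force on the tool from outside, world axes, zero at the start; "wrist_torque": the same for the moment, N m; "width": finger opening in mm; "grip_force": force on a finger pad.
Only numpy, scipy, OpenCV 4.12 (cv2) and the standard library are available. Lean on these libraries where they do the work, as an engineer would, in place of code of your own. Each camera call takes 0.05 s, during which the arm holds its last target. There are 200 camera calls.

## Task

Press the green paddle down with one fingertip and keep it down, so that the orange gate stays up, while another fingertip of the same hand pushes the blue slide tray by its yellow push plate steadily along the chute, under the gate, until the tray stands fully home against the blue end stop. Then let go, so that the gate closes behind the tray, and move clear. Do not lift or fling the tray, never let the gate touch it, and leave the other things on the table where they are.

Things in the scene. Friction and masses are not known exactly. Their poses are not given: they have to be found in the camera images.
- chute: Fixed open-topped chute. Origin on the table under its centre line; x = push direction, +y = paddle side. In its frame: floor z = 18 mm, x = -160 to 230; white walls, inner faces y = +-28, 5 thick, tops z = 34; blue end stop's face x = 210, top z = 50; orange gate at x = 97 to 103; gate hinge along x at y = 39, z = 60, between two dark posts 68 high at x = 62 to 132, y = 33 to 45.
- gate (a joint): Angle of gate and paddle, one rigid spring-loaded rocker hinged along the chute, rad. 0: gate closed, blocking the tray. 0.52: hard stop, paddle fully down, gate fully up. Above 0.35 the gate clears the tray. A spring closes it when let go; holding it open takes some 4 to 6 N at mid-width of the paddle, anywhere along its length.
- blade (a point): Middle of the lower edge of the gate: orange panel, 5 mm thick. Closed: an upper panel across the chute, lower edge 26 mm above the chute floor, and a stop at y = -8 to -26 mm (chute's frame) down to 4 mm above the floor, so a corner stays open for the tray's stem. Fully up, its top is 95 mm above the table.
- paddle_mid (a point): Middle of the top face of the paddle: green ribbed plate 255 x 50 mm beside the chute, turning with the gate. In the chute's frame it spans x = -185 to 70 mm. Gate closed: slopes up outwards, top face from y = 58, z = 38 to y = 103, z = 60. At 0.45 rad: level, top z = 32, y = 47 to 97. At the 0.52 stop: top z = 31 (inner) to 28 (outer edge). A pressing fingertip can slide along it.
- tray: Loose blue tray with two slides, in the chute before the gate, 0.11 to 0.24 kg. Tray proper 90 x 52 x 16 mm; origin: centre of its underside; x towards the gate. A stem (10 wide, 11 high) runs back to an upright yellow push plate 40 wide, 35 high, rear face at x = -110. Home: origin at x = 165 in the chute's frame, front edge on the end stop, gate closing over the stem only.
- cup: Bystander: card cup, 72 mm wide, 85 mm high, with swabs up to 140 mm. Origin at the centre of its underside.
- tumbler: Bystander: clear glass tumbler, 60 mm wide, 70 mm high. Origin at the centre of its underside.
- jar: Bystander: amber jar with a black cap, 52 mm wide, 75 mm high. Origin at the centre of its underside.
- flask: Bystander: drinking flask with a red cap, 72 mm wide, 215 mm high. Origin at the centre of its underside.
- water: Bystander: clear bottle with a white cap, 64 mm wide, 200 mm high. Origin at the centre of its underside.
- eraser: Bystander: white eraser, 50 x 22 x 14 mm. Origin at the centre of its underside.

How it is judged:
By the outcome, as a careful person would: the job done as asked, in the order asked, and still so for the second after the job is handed in, with the robot touching nothing.
It also fails if it takes over 48 s, if anything falls off the work surface, if the arm or the gripper's body presses on something with over 40 N, if the wrist force passes 120 N, or if a joint passes its speed limit or range.

## Working session

There is one attempt and no reset: what is moved stays moved. The work goes in short steps, Python scripts to look and compute and a tool call to move; the robot and the scene stay as the last step left them, time stands still between calls to the robot, and variables do not carry over. Pictures are saved under pics/ and viewed, at most 10 in all, crops included, and the job is handed in when it is done.

Besides the shell and the picture viewer there is one more tool, called after "Call:" as name(argument=value, ...) on one line, values as JSON. jog_arm: Moves the arm, as the interface text tells. Its arguments: {"type":"object","properties":{"moves":{"type":"array","items":{"type":"array","items":{"type":"number"}}},"squeeze":{"type":"number"}},"required":["moves"]}

```bash
mkdir -p pics; cat > h.py <<'E'
import numpy as np,cv2
from rig import env,cams
def pts(c):
    K=c["intrinsics"];z=c["range_z"];v,u=np.mgrid[0:400,0:640]
    P=np.stack([(u-K[0,2])/K[0,0]*z,-(v-K[1,2])/K[1,1]*z,-z],-1)
    return P@np.array(c["orientation"]).T+np.array(c["eye"])
E
python3 - <<'E'
from h import *
for n in("scene","top"):
    c=cams.capture(n);cv2.imwrite(f"pics/{n}0.png",c["img"][:,:,::-1]);np.savez(f"{n}0.npz",**c)
    print(n,c["eye"],c["orientation"],c["intrinsics"])
print(env.read_state())
E
```

```text
scene [1165.30047304 -273.0691745  1028.24538809] [[ 0.40994246 -0.74180435  0.5307292 ]
 [ 0.91204202  0.3261978  -0.24854446]
 [ 0.01124866  0.58593626  0.81027907]] [[402.6247537    0.         325.85759055]
 [  0.         402.6247537  202.38209681]
 [  0.           0.           1.        ]]
top [ 345.16331621   40.57251864 1142.33898419] [[ 0.00381784  0.98643456 -0.16411056]
 [-0.99942985  0.00926943  0.03246608]
 [ 0.03354688  0.16389304  0.98590754]] [[433.8588794    0.         315.84085443]
 [  0.         433.8588794  202.36599507]
 [  0.           0.           1.        ]]
{'time_s': 0.1, 'joint_positions': array([-1.38761972e+00,  1.24453134e-01,  1.65153594e+00, -2.44790087e-05,
        1.36750909e+00, -8.25559279e-02]), 'qvel': array([-0.00115422, -0.00131207, -0.00358093, -0.00087445,  0.00120622,
        0.00013733]), 'tau': array([-9.09512005e-05, -4.24929500e+01, -3.66654146e+01, -1.20073942e-04,
        3.96722025e-03,  8.26402498e-06]), 'ee_pos': array([ 170.57840985, -626.56974032,  192.0683285 ]), 'orientation': array([[ 9.64899104e-01,  2.62620604e-01, -3.70670104e-04],
       [ 2.62620832e-01, -9.64897303e-01,  1.86926417e-03],
       [ 1.33248702e-04, -1.90099701e-03, -9.99998184e-01]]), 'wrist_force': array([-0.04025765, -0.10157729,  0.19806859]), 'wrist_torque': array([ 0.02466586,  0.02104485, -0.05265995]), 'grip_force': 0.0, 'width': 85.22507672248426}
```

View pics/top0.png

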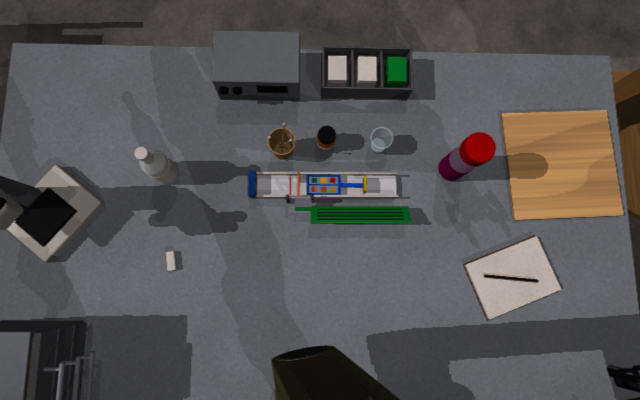

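View pics/scene0.png

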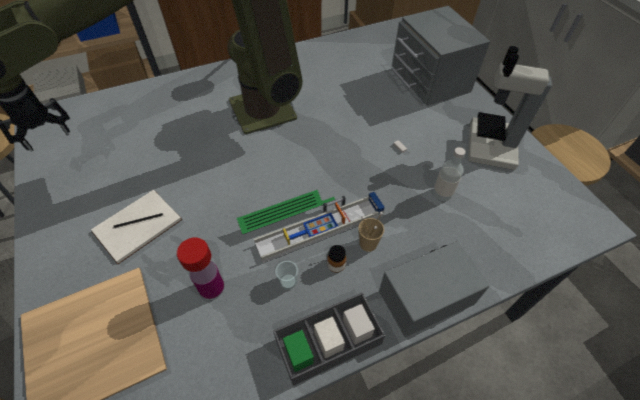

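The top view shows the chute running left (+y world), with the blue end stop at about (252,184), the gate at (295,184), the tray at (323,184), the yellow plate at (365,184) and the green paddle on the robot's side at (360,215). The scene view shows the same layout, with the bystanders on the far side of the chute.

```bash
cat > m.py <<'E'
from h import *
import sys
def hue(c): return cv2.cvtColor(c["img"],cv2.COLOR_RGB2HSV)
def load(n): return dict(np.load(n))
def rep(name,m,c,P,zr):
    k=m&(P[...,2]>zr[0])&(P[...,2]<zr[1])&(c["range_z"]>0)
    n,l,s,_=cv2.connectedComponentsWithStats(k.astype(np.uint8))
    if n<2: print(name,"none");return None
    Q=P[l==1+np.argmax(s[1:,4])]
    (cx,cy),(w,h),a=cv2.minAreaRect(Q[:,:2].astype(np.float32))
    print(name,len(Q),"mean",Q.mean(0).round(1),"rect",round(cx,1),round(cy,1),round(w,1),round(h,1),round(a,2),"z",np.percentile(Q[:,2],[3,50,97]).round(1))
    return Q
def run(c):
    P=pts(c);H=hue(c);h,s,v=[H[...,i].astype(int) for i in range(3)]
    R=(P[...,0]>250)&(P[...,0]<600)&(abs(P[...,1])<400)
    rep("green",R&(h>45)&(h<80)&(s>120)&(v>40),c,P,(15,80))
    rep("yellow",R&(h>20)&(h<34)&(s>120)&(v>90),c,P,(15,75))
    rep("blue",R&(h>100)&(h<125)&(s>130)&(v>40)&(P[...,1]>150),c,P,(15,75))
    rep("tray",R&(h>100)&(h<125)&(s>130)&(v>40)&(P[...,1]<150),c,P,(15,75))
    rep("orange",R&(h>3)&(h<16)&(s>150)&(v>80),c,P,(25,120))
    rep("white",R&(s<50)&(v>120),c,P,(5,60))
if __name__=="__main__":
    for n in sys.argv[1:]: print(n);run(load(n))
E
python3 m.py top0.npz scene0.npz
```

```text
top0.npz
green 1450 mean [ 496.3 -102.5   49.7] rect 496.8 -88.6 43.0 292.2 0.63 z [38.1 50.1 60.9]
yellow 55 mean [ 578.3 -121.8   44.3] rect 578.6 -124.0 11.8 39.3 89.61 z [17.3 50.9 56.5]
blue 167 mean [571.7 169.5  49.1] rect 572.0 169.8 55.6 18.2 1.05 z [44.8 48.9 53.7]
tray 259 mean [575.3 -43.3  28.2] rect 576.3 -45.4 46.5 145.2 0.41 z [20.5 28.2 37.2]
orange 24 mean [572.9  50.6  62.5] rect 571.7 51.8 56.5 2.6 0.64 z [59.  62.7 65.3]
white 648 mean [ 568.  -143.9   21.6] rect 572.9 -99.9 52.0 218.4 0.62 z [13.8 18.5 36.2]
scene0.npz
green 1372 mean [ 499.1 -108.3   49.5] rect 498.6 -88.2 46.4 290.4 0.52 z [38.7 49.7 59.8]
yellow 26 mean [ 580.2 -123.6   52.7] rect 580.7 -123.1 5.5 35.9 87.99 z [45.8 53.  56.7]
blue 76 mean [572.6 169.   50.6] rect 573.1 169.4 52.2 18.5 0.63 z [47.9 50.4 54.2]
tray 164 mean [572.6 -43.7  30.1] rect 573.1 -41.5 140.4 47.6 87.44 z [22.7 29.7 36.6]
orange 29 mean [572.   48.3  61.7] rect 570.5 48.9 51.8 6.2 0.96 z [57.3 61.6 64.9]
white 376 mean [ 576.3 -170.2   18.6] rect 575.7 -167.1 48.5 84.6 1.89 z [15.1 18.7 22.1]
```

Call:
jog_arm(moves=[[0,0,0,-0.147,0.24],[0,0,0,-0.147,0.24],[0,0,0,-0.147,0.24],[0,0,0,-0.147,0.24],[0,0,0,-0.147,0.24],[0,0,0,-0.147,0.24],[0,0,0,-0.147,0.24],[0,0,0,-0.147,0.24],[0,0,0,-0.147,0.24],[0,0,0,0,0.24]], squeeze=20)

```text
time_s: 1.1
ee_pos: [170.6, -626.8, 192.5]
orientation: [[-0.018, 1.0, -0.0], [1.0, 0.018, 0.001], [0.001, -0.0, -1.0]]
wrist_force: [-0.0, -1.6, -0.1]
width: 65.0
grip_force: 0.0
```

Call:
jog_arm(moves=[[3.0,2.4,0,0,0.24],[3.8,3.0,0,0,0.24],[3.8,3.0,0,0,0.24],[3.8,3.0,0,0,0.24],[3.8,3.0,0,0,0.24],[3.8,3.0,0,0,0.24],[3.8,3.0,0,0,0.24],[3.8,3.0,0,0,0.24],[3.8,3.0,0,0,0.24],[3.8,3.0,0,0,0.24],[3.8,3.0,0,0,0.24],[3.0,2.4,0,0,0.24],[2.0,1.8,0,0,0.24],[0,0,0,0,0.24],[0,0,0,0,0.24]])

```text
time_s: 2.6
ee_pos: [528.2, -160.3, 192.8]
orientation: [[-0.017, 1.0, -0.001], [1.0, 0.017, -0.0], [-0.0, -0.001, -1.0]]
wrist_force: [-0.1, -0.2, 0.5]
width: 64.7
grip_force: 0.0
```

Now a look from near.

```bash
python3 - <<'E'
from h import *
c=cams.capture("wrist");cv2.imwrite("pics/w1.png",c["img"][:,:,::-1]);np.savez("w1.npz",**c);print(c["eye"],c["orientation"][:,2])
c=cams.capture("top");np.savez("t1.npz",**c)
E
python3 m.py w1.npz
```

```text
[527.52165029 -85.55200791 373.81805951] [-0.00458518  0.29294484  0.95611835]
w1.npz
green 8301 mean [498.3 -93.1  50. ] rect 499.1 -107.4 44.7 254.9 0.57 z [39.3 50.  59.9]
yellow 254 mean [ 578.8 -121.2   50.5] rect 579.9 -121.7 39.0 5.8 0.23 z [32.3 52.8 54.4]
blue none
tray 1296 mean [574.8 -45.3  29. ] rect 577.1 -45.5 45.6 145.0 0.1 z [23.2 29.1 35.2]
orange 3 mean [565.3 -10.1  28.4] rect 565.2 -10.1 0.1 2.4 71.4 z [27.6 28.5 29.1]
white 4084 mean [ 567.5 -128.3   21.9] rect 573.3 -90.8 52.0 237.4 0.5 z [16.9 18.5 35.1]
```

View pics/w1.png

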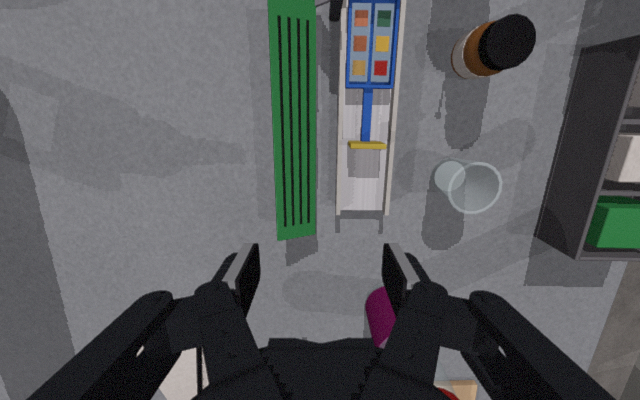

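The wrist view shows the paddle at (295,120), the plate at (367,145) and the fingers at (245,275) and (393,270). The plate is at (579.5, -121.7), with its rear face at y of about -125. The chute line is about x = 579.6 there.

Call:
jog_arm(moves=[[0,1.1,1.5,0,0.24],[0,0,4,0,0.24],[0,0,4,0,0.24],[0,0,2.5,0,0.24],[0,0,0.5,0,0.24],[0,0,0,0,0.24]])

```text
time_s: 3.3
ee_pos: [538.5, -161.2, 67.7]
orientation: [[-0.016, 1.0, -0.002], [1.0, 0.016, 0.001], [0.001, -0.002, -1.0]]
wrist_force: [-0.1, 0.3, 0.5]
width: 64.6
grip_force: 0.0
```

```bash
python3 - <<'E'
from h import *
c=cams.capture("wrist");cv2.imwrite("pics/w2.png",c["img"][:,:,::-1]);np.savez("w2.npz",**c)
P=pts(c)
for r in (235,250,265,280): print(r,[(u,P[r,u].round(0).astype(int).tolist()) for u in (235,245,255,380,390,400)])
E
python3 m.py w2.npz
```

```text
235 [(235, [478, -173, 59]), (245, [485, -173, 58]), (255, [491, -175, 54]), (380, [591, -189, 19]), (390, [600, -189, 19]), (400, [609, -189, 18])]
250 [(235, [458, -215, -1]), (245, [502, -151, 124]), (255, [506, -153, 120]), (380, [592, -204, 18]), (390, [572, -149, 125]), (400, [577, -149, 125])]
265 [(235, [502, -151, 138]), (245, [507, -150, 140]), (255, [507, -160, 123]), (380, [598, -229, 0]), (390, [571, -155, 130]), (400, [573, -149, 139])]
280 [(235, [505, -151, 150]), (245, [507, -156, 141]), (255, [507, -167, 125]), (380, [599, -245, 1]), (390, [571, -161, 132]), (400, [571, -152, 147])]
w2.npz
green 12318 mean [ 504.2 -112.8   47.2] rect 503.9 -127.5 215.7 37.2 89.58 z [39.  47.5 55.1]
yellow 758 mean [ 579.4 -120.8   48.2] rect 580.1 -122.0 39.3 6.2 0.23 z [28.2 52.6 54.2]
blue none
tray 2530 mean [576.1 -66.4  29.4] rect 580.1 -64.8 45.0 105.2 19.71 z [23.5 29.3 35.2]
orange 2 mean [574.  -17.9  27.6] rect 574.0 -17.9 0.6 0.0 171.77 z [27.5 27.6 27.8]
white 8732 mean [ 567.3 -131.4   21.6] rect 573.6 -111.3 52.3 196.7 0.47 z [17.1 18.5 35. ]
```

View pics/w2.png

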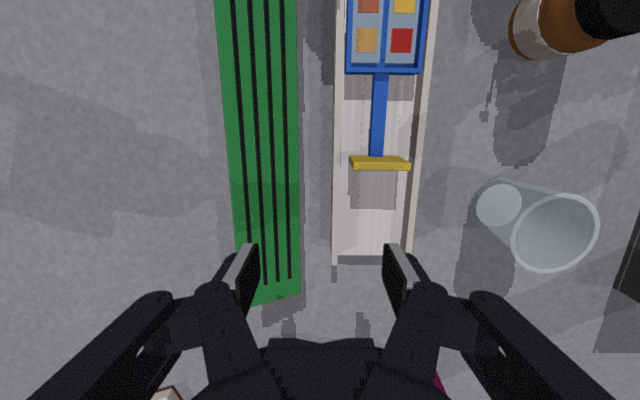

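```bash
python3 - <<'E'
from h import *
c=dict(np.load("w2.npz"));P=pts(c);print(c["eye"],c["intrinsics"][0])
for u in (385,390,395,400,250,255): print(u,[(r,P[r,u].round(0).astype(int).tolist(),c["img"][r,u].tolist()) for r in range(236,256,3)])
for n in("scene","top"):
    c=cams.capture(n);np.savez(n+"2.npz",**c);P=pts(c)
    k=(abs(P[...,0]-538)<65)&(abs(P[...,1]+160)<13)&(P[...,2]>62)&(P[...,2]<200);Q=P[k];print(n,k.sum(),Q[Q[:,2].argsort()[:25]].round(0).astype(int).tolist())
    if n=="scene":
        v,u=np.argwhere(k).mean(0).astype(int);print(u,v)
        cv2.imwrite("pics/s2.png",cv2.resize(c["img"][v-60:v+60,u-80:u+80,::-1],(640,480)))
E
```

```text
[537.96480929 -86.46919051 248.73148586] [287.42453513   0.         320.59429355]
385 [(236, [595, -190, 20], [180, 175, 179]), (239, [596, -193, 18], [179, 175, 179]), (242, [596, -196, 18], [179, 174, 179]), (245, [572, -151, 116], [22, 19, 22]), (248, [571, -152, 118], [17, 20, 19]), (251, [571, -153, 118], [15, 15, 14]), (254, [571, -154, 119], [21, 16, 19])]
390 [(236, [600, -190, 18], [171, 167, 172]), (239, [600, -193, 19], [171, 167, 171]), (242, [600, -195, 19], [171, 167, 171]), (245, [573, -150, 119], [113, 111, 114]), (248, [573, -150, 122], [57, 55, 58]), (251, [572, -150, 126], [25, 28, 26]), (254, [571, -150, 128], [20, 21, 18])]
395 [(236, [605, -190, 18], [169, 167, 170]), (239, [605, -193, 18], [172, 169, 173]), (242, [605, -196, 19], [171, 167, 170]), (245, [576, -149, 120], [118, 117, 121]), (248, [575, -150, 122], [118, 115, 117]), (251, [574, -150, 125], [115, 113, 117]), (254, [573, -150, 129], [114, 115, 118])]
400 [(236, [609, -190, 18], [171, 167, 172]), (239, [609, -193, 18], [133, 129, 132]), (242, [609, -196, 18], [119, 116, 118]), (245, [609, -198, 19], 
[... 475 characters left out ...]
[490, -178, 53], [50, 113, 64]), (242, [490, -181, 53], [46, 112, 63]), (245, [506, -151, 118], [15, 17, 17]), (248, [506, -152, 120], [5, 11, 12]), (251, [506, -153, 120], [22, 23, 16]), (254, [506, -155, 120], [8, 9, 5])]
scene 93 [[506, -172, 116], [505, -171, 118], [577, -172, 120], [580, -159, 122], [580, -170, 122], [583, -163, 122], [578, -153, 123], [584, -155, 123], [582, -162, 125], [583, -168, 126], [579, -170, 127], [579, -172, 127], [576, -171, 127], [572, -173, 128], [505, -172, 128], [587, -166, 130], [586, -155, 131], [587, -158, 131], [584, -165, 131], [585, -157, 131], [583, -165, 133], [585, -162, 135], [586, -160, 135], [574, -172, 136], [586, -168, 136]]
268 217
top 0 []
```

View pics/s2.png

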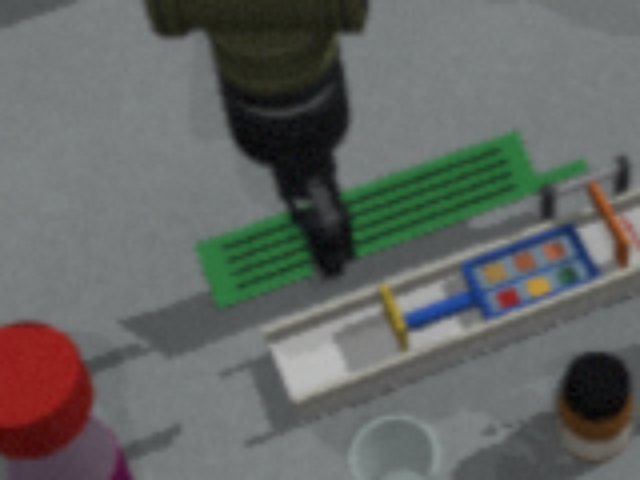

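The cropped scene view shows the fingertips (330,270) well above the paddle. Both cameras put the tips at z of about 116 while the reported TCP is at 68. I'll descend in guarded steps and trust contact and camera over the TCP figure.

Call:
jog_arm(moves=[[0,0,0.5,0,0.24],[0,0,0.5,0,0.24],[0,0,0,0,0.24]])

```text
time_s: 3.75
ee_pos: [539.0, -160.3, 57.7]
orientation: [[-0.018, 1.0, -0.001], [1.0, 0.018, 0.0], [0.0, -0.001, -1.0]]
wrist_force: [0.5, 0.4, 0.2]
width: 64.7
grip_force: 0.0
```

Call:
jog_arm(moves=[[0,0,0.4,0,0.24],[0,0,0.4,0,0.24],[0,0,0,0,0.24]])

```text
time_s: 4.05
ee_pos: [538.8, -160.2, 49.3]
orientation: [[-0.018, 1.0, -0.001], [1.0, 0.018, 0.001], [0.001, -0.001, -1.0]]
wrist_force: [0.0, -0.2, 0.1]
width: 65.3
grip_force: 0.0
```

Call:
jog_arm(moves=[[0,0,0.4,0,0.24],[0,0,0.4,0,0.24],[0,0,0,0,0.24]])

```text
time_s: 4.35
ee_pos: [538.8, -160.2, 41.4]
orientation: [[-0.018, 1.0, -0.001], [1.0, 0.018, 0.001], [0.001, -0.001, -1.0]]
wrist_force: [0.3, 0.2, -0.1]
width: 64.9
grip_force: 0.0
```

```bash
python3 - <<'E'
from h import *
s=env.read_state();print(s["ee_pos"],s["wrist_force"])
c=cams.capture("wrist");np.savez("w3.npz",**c);P=pts(c)
print(c["eye"]);
for u in (388,395,250): print(u,[(r,P[r,u].round(0).astype(int).tolist()) for r in range(243,250,2)])
E
python3 m.py w3.npz
```

```text
[ 538.83176433 -160.22191403   41.37560015] [ 0.29301553  0.20933511 -0.13025938]
[538.12867163 -85.55396255 222.37994451]
388 [(243, [573, -149, 90]), (245, [572, -148, 94]), (247, [572, -148, 95]), (249, [572, -149, 97])]
395 [(243, [577, -148, 91]), (245, [576, -148, 93]), (247, [575, -148, 95]), (249, [575, -149, 96])]
250 [(243, [504, -150, 91]), (245, [504, -150, 93]), (247, [505, -150, 95]), (249, [505, -150, 97])]
w3.npz
green 11555 mean [ 508.4 -118.8   45.2] rect 506.0 -131.3 208.3 33.5 89.53 z [38.9 45.2 51.5]
yellow 1056 mean [ 580.  -120.7   47.7] rect 580.2 -121.8 39.6 6.0 0.05 z [27.2 52.5 54.2]
blue none
tray 3186 mean [576.2 -68.8  29.4] rect 580.8 -67.4 44.8 98.4 20.14 z [23.5 29.3 35.1]
orange none
white 10435 mean [ 566.4 -129.6   21.7] rect 573.6 -114.5 52.3 189.2 0.49 z [17.1 18.5 35. ]
```

```bash
python3 - <<'E'
from h import *
c=dict(np.load("w3.npz"));P=pts(c)
for r in (345,360,380,395): print(r,[P[r,u].round(0).astype(int).tolist() for u in (150,200,225,280,320,360,410,440,490)])
E
```

```text
345 [[481, -164, 143], [496, -168, 138], [515, -143, 163], [528, -150, 156], [539, -151, 155], [550, -150, 156], [562, -142, 163], [583, -167, 137], [597, -161, 143]]
360 [[481, -168, 145], [425, -320, 1], [516, -144, 167], [528, -150, 161], [539, -149, 162], [550, -150, 161], [561, -142, 168], [658, -316, 0], [598, -166, 144]]
380 [[485, -169, 151], [421, -347, -1], [518, -144, 173], [529, -150, 167], [539, -150, 167], [549, -150, 167], [559, -141, 174], [662, -341, 0], [594, -167, 151]]
395 [[486, -172, 154], [510, -151, 170], [519, -142, 178], [531, -142, 178], [539, -150, 171], [548, -149, 171], [557, -141, 178], [567, -148, 172], [593, -170, 154]]
```

Call:
jog_arm(moves=[[0,0,0.5,0,0.24],[0,0,0.5,0,0.24],[0,0,0.5,0,0.24],[0,0,0.5,0,0.24],[0,0,0.5,0,0.24],[0,0,0,0,0.24]])

```text
time_s: 5.0
ee_pos: [538.6, -160.2, 16.1]
orientation: [[-0.018, 1.0, -0.002], [1.0, 0.018, 0.001], [0.001, -0.002, -1.0]]
wrist_force: [-0.3, -0.2, -0.8]
width: 64.6
grip_force: 0.0
```

Call:
jog_arm(moves=[[0,0,0.4,0,0.24],[0,0,0.4,0,0.24],[0,0,0,0,0.24]])

```text
time_s: 5.3
ee_pos: [538.9, -160.3, 8.5]
orientation: [[-0.018, 1.0, -0.001], [1.0, 0.018, 0.0], [0.0, -0.001, -1.0]]
wrist_force: [-0.5, -0.1, 0.8]
width: 65.0
grip_force: 0.0
```

Call:
jog_arm(moves=[[0,0,0.4,0,0.24],[0,0,0.4,0,0.24],[0,0,0,0,0.24]])

```text
time_s: 5.6
ee_pos: [540.4, -160.7, 1.7]
orientation: [[-0.018, 1.0, 0.002], [1.0, 0.018, -0.0], [-0.0, 0.002, -1.0]]
wrist_force: [1.8, 0.2, 2.5]
width: 65.1
grip_force: 1.6
```

Call:
jog_arm(moves=[[0,0,0.4,0,0.24],[0,0,0.2,0,0.24],[0,0,0,0,0.24]])

```text
time_s: 5.9
ee_pos: [542.2, -160.8, -3.0]
orientation: [[-0.017, 1.0, 0.006], [1.0, 0.017, -0.001], [-0.001, 0.006, -1.0]]
wrist_force: [5.0, 2.5, 6.5]
width: 65.0
grip_force: 3.5
```

Call:
jog_arm(moves=[[0,0,0.4,0,0.24],[0,0,0.4,0,0.24],[0,0,0,0,0.24]])

```text
time_s: 6.2
ee_pos: [545.7, -160.8, -8.6]
orientation: [[-0.017, 1.0, 0.013], [1.0, 0.017, -0.001], [-0.001, 0.013, -1.0]]
wrist_force: [8.8, 4.6, 11.2]
width: 65.0
grip_force: 6.2
```

Call:
jog_arm(moves=[[0,0,0.3,0,0.24],[0,0,0.3,0,0.24],[0,0,0,0,0.24]])

```text
time_s: 6.5
ee_pos: [548.7, -160.8, -12.0]
orientation: [[-0.016, 1.0, 0.019], [1.0, 0.016, -0.001], [-0.002, 0.019, -1.0]]
wrist_force: [12.9, 8.1, 18.2]
width: 64.9
grip_force: 9.0
```

```bash
python3 - <<'E'
from h import *
for n in("wrist","top"):
    c=cams.capture(n);np.savez(n+"4.npz",**c)
    if n=="wrist": cv2.imwrite("pics/w4.png",c["img"][:,:,::-1])
E
python3 m.py wrist4.npz top4.npz
```

```text
wrist4.npz
green 6045 mean [ 529.1 -113.2   32.3] rect 529.1 -128.0 8.9 170.7 0.45 z [31.1 32.3 33.5]
yellow 2415 mean [ 579.8 -120.5   46.4] rect 580.2 -121.9 6.3 39.5 89.95 z [25.8 51.7 54.2]
blue none
tray 5571 mean [577.3 -73.6  29.3] rect 577.3 -79.1 45.8 79.5 0.39 z [23.1 29.3 35.1]
orange none
white 15758 mean [ 564.7 -127.7   21.9] rect 573.7 -124.3 52.3 172.6 0.47 z [17.2 18.5 35. ]
top4.npz
green 980 mean [506.8 -37.9  31.9] rect 506.0 -27.2 171.6 51.9 88.54 z [28.  31.9 35.8]
yellow 51 mean [ 579.  -121.7   44.6] rect 578.1 -123.8 11.7 37.9 89.08 z [17.2 51.2 55.6]
blue 174 mean [571.  169.7  49.2] rect 571.8 169.8 56.4 18.3 0.6 z [41.2 49.5 53.7]
tray 261 mean [575.3 -42.3  27.7] rect 574.6 -45.0 145.5 47.4 89.02 z [20.8 27.  36.3]
orange 25 mean [570.8  50.5  77.2] rect 569.9 51.6 53.6 2.6 0.42 z [63.5 77.6 89.8]
white 642 mean [574.4 104.5  19. ] rect 572.4 106.4 55.0 101.0 0.59 z [13.8 17.8 34.3]
```

View pics/w4.png

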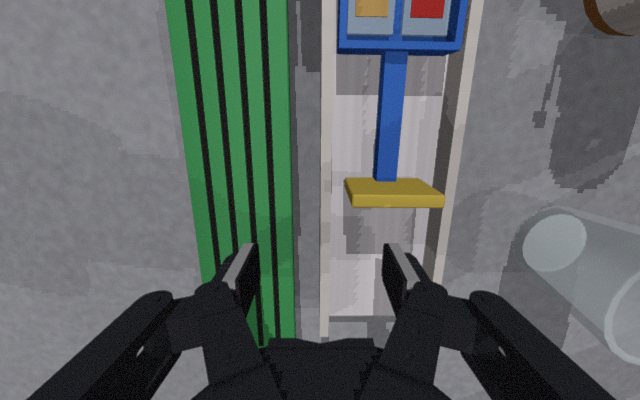

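The wrist view shows the paddle level at z of about 32 (gate about 0.45 rad) and the plate at (395,190), but the hand has been dragged about 10 mm inwards by friction. I'll back off and press again, starting farther out and following the paddle's arc.

Call:
jog_arm(moves=[[0,0,-0.7,0,0.24],[0,0,-0.7,0,0.24],[0,0,-0.7,0,0.24],[0,0,-0.7,0,0.24],[0,-0.8,0,0,0.24],[0,0,0.3,0,0.24],[0,0.1,0.3,0,0.24],[0,0.1,0.3,0,0.24],[0,0.1,0.3,0,0.24],[0,0.15,0.3,0,0.24],[0,0.15,0.3,0,0.24],[0,0.15,0.3,0,0.24],[0,0.15,0.3,0,0.24],[0,0.1,0.2,0,0.24],[0,0,0,0,0.24]])

```text
time_s: 8.1
ee_pos: [541.3, -160.3, -15.5]
orientation: [[-0.018, 1.0, -0.002], [1.0, 0.018, 0.001], [0.001, -0.002, -1.0]]
wrist_force: [-6.2, 1.3, 12.7]
width: 65.0
grip_force: 6.7
```

```bash
python3 - <<'E'
from h import *
for n in("wrist","top"):
    c=cams.capture(n);np.savez(n+"5.npz",**c)
E
python3 m.py wrist5.npz top5.npz | grep -v white
```

```text
wrist5.npz
green 6215 mean [ 531.4 -112.    31.4] rect 531.2 -127.4 8.9 169.2 0.31 z [30.2 31.4 32.6]
yellow 2613 mean [ 579.9 -120.5   46.4] rect 580.2 -122.0 39.5 6.4 0.09 z [25.9 51.7 54.2]
blue none
tray 6006 mean [577.3 -73.8  29.3] rect 577.3 -79.6 45.8 79.2 0.52 z [22.9 29.3 35. ]
orange none
top5.npz
green 992 mean [509.8 -39.1  29.3] rect 508.1 -28.2 47.8 172.2 0.43 z [24.9 29.3 33.6]
yellow 52 mean [ 578.8 -121.7   44.7] rect 579.5 -123.8 11.8 39.3 89.76 z [17.9 50.8 56. ]
blue 175 mean [571.2 169.8  49. ] rect 571.8 169.6 56.7 18.4 1.54 z [41.9 49.3 53.2]
tray 262 mean [575.4 -42.3  27.8] rect 575.7 -45.1 46.6 144.9 0.01 z [20.7 28.  35.3]
orange 25 mean [570.2  50.5  80. ] rect 569.6 51.4 53.5 2.5 0.82 z [65.2 80.  93.7]
```

Call:
jog_arm(moves=[[0.2,0,0,0,0.24],[0.3,0,0,0,0.24],[0.3,0,0,0,0.24],[0.3,0,0,0,0.24],[0.3,0,0,0,0.24],[0.3,0,0,0,0.24],[0.3,0,0,0,0.24],[0.2,0,0,0,0.24],[0.2,0,0,0,0.24],[0.2,0,0,0,0.24],[0.2,0,0,0,0.24],[0.2,0,0,0,0.24]])

```text
time_s: 9.4
ee_pos: [543.3, -132.8, -14.8]
orientation: [[-0.019, 1.0, 0.005], [1.0, 0.019, -0.005], [-0.005, 0.005, -1.0]]
wrist_force: [0.0, -6.1, 6.9]
width: 64.9
grip_force: 4.1
```

```bash
python3 - <<'E'
from h import *
for n in("wrist","top"):
    c=cams.capture(n);np.savez(n+"6.npz",**c)
E
python3 m.py wrist6.npz top6.npz | grep -v white
```

```text
wrist6.npz
green 6202 mean [531.  -84.5  31.4] rect 531.0 -99.8 9.0 169.8 0.43 z [30.2 31.4 32.6]
yellow 3094 mean [ 579.7 -115.8   44.2] rect 580.1 -118.2 8.4 39.7 89.91 z [24.1 47.2 53.9]
blue none
tray 5968 mean [575.4 -61.9  29.1] rect 577.4 -63.5 45.8 103.0 1.8 z [23.3 29.2 35.1]
orange 3 mean [561.9 -17.9  28. ] rect 561.8 -17.9 0.1 0.8 15.92 z [27.5 27.7 28.8]
top6.npz
green 748 mean [510.1 -22.3  29.5] rect 507.8 -11.1 48.0 138.0 0.53 z [25.  29.4 33.9]
yellow none
blue 175 mean [571.2 169.7  48.8] rect 571.6 170.0 56.0 18.6 0.86 z [42.4 49.1 53.1]
tray 236 mean [574.9 -29.7  27.9] rect 575.7 -32.0 45.9 129.3 0.07 z [20.4 27.5 36.3]
orange 25 mean [570.3  50.5  79.8] rect 570.1 51.6 52.3 2.5 0.37 z [63.8 81.  95.9]
```

Call:
jog_arm(moves=[[0.3,-0.05,0.1,0,0.24],[0.3,-0.05,0,0,0.24],[0.3,0,0,0,0.24],[0.3,0,0,0,0.24],[0.3,0,0,0,0.24],[0.3,0,0,0,0.24],[0.3,0,0,0,0.24],[0.3,0,0,0,0.24],[0.3,0,0,0,0.24],[0.3,0,0,0,0.24],[0.3,0,0,0,0.24],[0.3,0,0,0,0.24],[0.3,0,0,0,0.24],[0.3,0,0,0,0.24],[0.3,0,0,0,0.24]])

```text
time_s: 11.0
ee_pos: [542.5, -88.4, -14.8]
orientation: [[-0.02, 1.0, 0.007], [1.0, 0.02, -0.006], [-0.006, 0.006, -1.0]]
wrist_force: [-0.2, -8.6, 10.2]
width: 65.2
grip_force: 5.6
```

```bash
python3 - <<'E'
from h import *
for n in("wrist","top"):
    c=cams.capture(n);np.savez(n+"7.npz",**c)
    if n=="wrist": cv2.imwrite("pics/w7.png",c["img"][:,:,::-1])
E
python3 m.py wrist7.npz top7.npz | grep -v white
```

```text
wrist7.npz
green 23345 mean [512.7 -36.5  30.2] rect 510.3 -59.5 49.8 177.2 0.5 z [27.9 30.2 32.2]
yellow 3100 mean [578.7 -71.3  44.2] rect 579.3 -74.8 10.5 40.1 89.89 z [23.9 47.3 54. ]
blue none
tray 5956 mean [574.7 -17.5  29.1] rect 579.3 -15.8 45.4 105.5 19.71 z [23.2 29.2 35.1]
orange 3 mean [561.8  30.4  27.4] rect 561.7 30.4 0.8 0.3 16.5 z [27.1 27.3 27.8]
top7.npz
green 391 mean [511.8   3.6  29.6] rect 507.9 13.7 47.9 88.3 0.59 z [25.4 29.5 34.3]
yellow 19 mean [591.4  32.9  28.1] rect 590.9 32.6 9.4 10.5 0.43 z [24.3 28.  31.8]
blue 175 mean [571.3 169.8  49.4] rect 571.4 169.6 56.5 18.4 1.99 z [43.9 49.7 54.1]
tray 159 mean [573.8  -0.6  27.5] rect 572.2 4.6 42.4 88.9 20.58 z [20.7 27.4 35.5]
orange 47 mean [567.7  52.9  66.5] rect 570.0 55.8 53.3 10.9 0.35 z [26.  74.3 92.1]
```

View pics/w7.png

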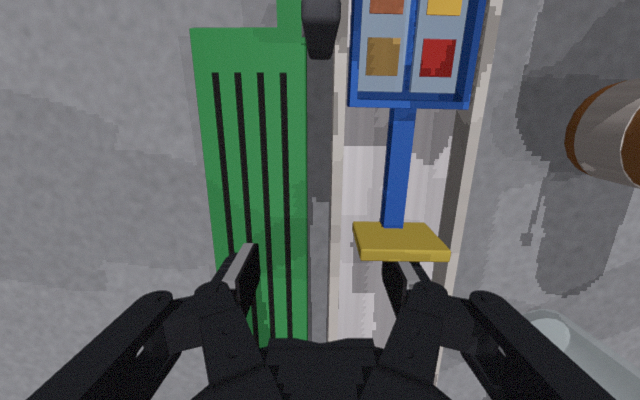

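The wrist view shows finger B against the plate at (400,255), finger A on the paddle at (245,280), and the tray running straight. The gate is up.

Call:
jog_arm(moves=[[0.3,0,0,0,0.24],[0.3,0,0,0,0.24],[0.3,0,0,0,0.24],[0.3,0,0,0,0.24],[0.3,0,0,0,0.24],[0.3,0,0,0,0.24],[0.3,0,0,0,0.24],[0.3,0,0,0,0.24],[0.3,0,0,0,0.24],[0.3,0,0,0,0.24],[0.3,0,0,0,0.24],[0.3,0,0,0,0.24],[0.3,0,0,0,0.24],[0.3,0,0,0,0.24],[0.3,0,0,0,0.24],[0.3,0,0,0,0.24],[0.3,0,0,0,0.24],[0.3,0,0,0,0.24],[0.3,0,0,0,0.24],[0.3,0,0,0,0.24]])

```text
time_s: 13.1
ee_pos: [541.4, -28.2, -14.8]
orientation: [[-0.02, 1.0, 0.006], [1.0, 0.02, -0.005], [-0.006, 0.006, -1.0]]
wrist_force: [1.1, -9.7, 11.1]
width: 65.0
grip_force: 6.0
```

Call:
jog_arm(moves=[[0.2,0,0,0,0.24],[0.2,0,0,0,0.24],[0.2,0,0,0,0.24],[0.2,0,0,0,0.24],[0.2,0,0,0,0.24],[0.2,0,0,0,0.24],[0.2,0,0,0,0.24],[0.2,0,0,0,0.24]])

```text
time_s: 13.9
ee_pos: [541.2, -12.2, -14.8]
orientation: [[-0.02, 1.0, 0.006], [1.0, 0.02, -0.005], [-0.005, 0.006, -1.0]]
wrist_force: [0.4, -9.3, 11.4]
width: 65.0
grip_force: 6.2
```

```bash
python3 - <<'E'
from h import *
for n in("wrist","top"):
    c=cams.capture(n);np.savez(n+"8.npz",**c)
E
python3 m.py wrist8.npz top8.npz | grep -v white
```

```text
wrist8.npz
green 9599 mean [516.6  -2.9  30.4] rect 509.9 -6.0 49.5 130.5 0.66 z [28.1 30.6 32.2]
yellow 1627 mean [574.6   4.2  51. ] rect 577.9 3.1 6.9 39.4 88.48 z [40.5 52.7 54.1]
blue none
tray 4008 mean [572.3  74.   29.3] rect 576.4 79.1 59.4 47.3 89.75 z [23.3 29.3 35.2]
orange 4631 mean [574.7  50.9  79.6] rect 571.2 50.1 57.5 5.3 0.55 z [62.2 80.4 93.5]
top8.npz
green 847 mean [ 508.  -170.4   29.2] rect 509.4 -168.8 48.1 131.9 0.36 z [24.9 29.2 33.6]
yellow 19 mean [591.6 110.1  27.1] rect 591.6 110.1 12.0 8.2 2.54 z [22.7 27.6 30.6]
blue 172 mean [571.5 170.   48.7] rect 571.6 169.9 56.6 18.1 1.16 z [42.4 48.9 53.1]
tray 162 mean [570.   94.3  28.1] rect 568.1 102.7 44.8 96.8 13.08 z [20.4 26.9 36.1]
orange 18 mean [566.5 134.1  28.3] rect 566.2 134.1 8.5 10.7 3.5 z [25.4 28.  32.5]
```

Call:
jog_arm(moves=[[0.1,0,0,0,0.24],[0.1,0,0,0,0.24],[0.1,0,0,0,0.24],[0.1,0,0,0,0.24],[0.1,0,0,0,0.24],[0.1,0,0,0,0.24]])

```text
time_s: 14.6
ee_pos: [541.1, -7.2, -14.8]
orientation: [[-0.02, 1.0, 0.007], [1.0, 0.02, -0.007], [-0.007, 0.006, -1.0]]
wrist_force: [-0.6, -16.2, 11.0]
width: 65.0
grip_force: 9.7
```

Call:
jog_arm(moves=[[0.1,0,0,0,0.24],[0.1,0,0,0,0.24],[0,0,0,0,0.24]])

```text
time_s: 14.9
ee_pos: [541.2, -7.2, -14.8]
orientation: [[-0.019, 1.0, 0.007], [1.0, 0.019, -0.01], [-0.01, 0.007, -1.0]]
wrist_force: [0.2, -21.9, 10.1]
width: 64.6
grip_force: 11.8
```

Call:
jog_arm(moves=[[0.1,0,0,0,0.24],[0.1,0,0,0,0.24],[0,0,0,0,0.24]])

```text
time_s: 15.2
ee_pos: [541.4, -7.1, -14.7]
orientation: [[-0.018, 1.0, 0.007], [1.0, 0.018, -0.013], [-0.013, 0.007, -1.0]]
wrist_force: [-1.0, -29.8, 9.7]
width: 64.9
grip_force: 16.3
```

The position has stopped changing while the force rises, so the tray is on the stop. I'll ease back, still holding the paddle, and check before releasing.

Call:
jog_arm(moves=[[-0.2,0,0,0,0.24],[-0.3,0,0,0,0.24],[-0.4,0,0,0,0.24],[-0.5,0,0,0,0.24],[-0.5,0,0,0,0.24],[0,0,0,0,0.24]])

```text
time_s: 15.8
ee_pos: [540.8, -17.0, -15.0]
orientation: [[-0.016, 1.0, 0.005], [1.0, 0.016, 0.004], [0.003, 0.005, -1.0]]
wrist_force: [-0.3, 6.2, 13.1]
width: 64.9
grip_force: 6.6
```

```bash
python3 - <<'E'
from h import *
for n in("wrist","top","scene"):
    c=cams.capture(n);np.savez(n+"9.npz",**c)
    if n=="top": cv2.imwrite("pics/t9.png",cv2.resize(c["img"][120:240,220:380,::-1],(640,480)))
E
python3 m.py wrist9.npz top9.npz scene9.npz| grep -v white
```

```text
wrist9.npz
green 10402 mean [516.3  -4.8  30.4] rect 510.0 -8.6 49.5 134.8 0.59 z [28.  30.5 32.2]
yellow 1428 mean [575.6   8.6  52.1] rect 578.2 8.0 6.5 40.2 89.3 z [44.3 53.  54.2]
blue none
tray 3991 mean [573.5  74.   29.5] rect 572.6 81.5 43.7 56.3 46.89 z [23.2 29.4 35.2]
orange 4083 mean [574.1  50.5  81. ] rect 571.1 50.1 57.6 5.1 0.56 z [64.9 82.  93.7]
top9.npz
green 780 mean [ 508.1 -175.4   29.1] rect 509.4 -174.4 48.0 122.4 0.35 z [24.7 29.2 33.3]
yellow 22 mean [591.2 113.7  28.1] rect 591.2 113.9 12.0 11.0 0.97 z [23.1 28.2 31.6]
blue 244 mean [572.7 166.2  43.4] rect 572.0 164.4 56.7 28.9 1.98 z [23.6 48.1 52.2]
tray 118 mean [575.3  84.6  27. ] rect 568.7 98.8 44.8 89.2 15.16 z [20.3 26.2 34.7]
orange 40 mean [569.   51.4  79. ] rect 569.8 51.6 53.1 2.6 0.33 z [63.4 78.8 91.8]
scene9.npz
green 922 mean [ 511.7 -129.6   30.5] rect 509.7 -125.0 51.5 218.7 0.27 z [26.3 30.5 34.5]
yellow 9 mean [590.5   7.3  52.4] rect 589.4 6.5 15.0 3.2 0.79 z [45.1 53.8 56. ]
blue 76 mean [573.7 169.2  50.3] rect 572.9 169.0 53.8 18.0 0.69 z [46.5 50.4 54.6]
tray 42 mean [579.   37.9  28.6] rect 578.7 38.3 38.3 9.8 86.81 z [22.7 29.3 32.9]
orange 35 mean [575.6  48.1  78.8] rect 571.7 48.5 54.8 5.5 0.77 z [63.6 79.3 91.9]
```

View pics/t9.png

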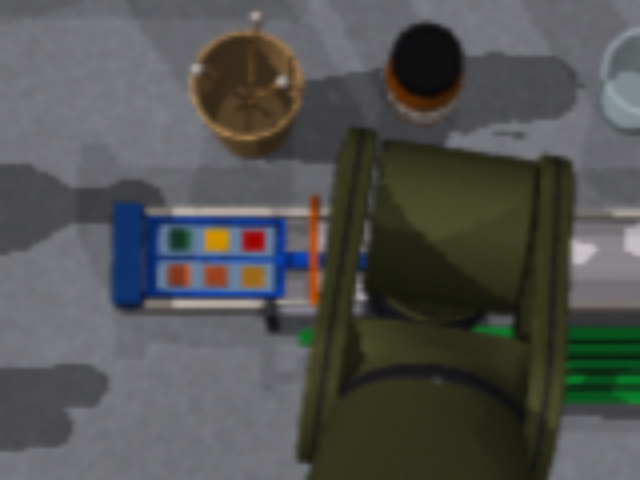

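The top crop shows the tray against the blue stop at (145,255), with the gate up over the stem at (313,250). Releasing now.

Call:
jog_arm(moves=[[0,0,-0.4,0,0.24],[0,-0.1,-0.4,0,0.24],[0,-0.15,-0.4,0,0.24],[0,-0.15,-0.4,0,0.24],[0,-0.15,-0.4,0,0.24],[0,-0.1,-0.4,0,0.24],[0,0,-0.5,0,0.24],[0,0,-1,0,0.24],[0,0,-2,0,0.24],[0,0,-3,0,0.24],[0,0,-4,0,0.24],[0,0,-4,0,0.24],[0,0,-4,0,0.24],[-2,-2,-1,0,0.24],[-3,-3,0,0,0.24],[-3,-3,0,0,0.24],[-3,-3,0,0,0.24],[-3,-3,0,0,0.24],[0,0,0,0,0.24]])

```text
time_s: 17.85
ee_pos: [391.3, -163.9, 201.7]
orientation: [[-0.012, 1.0, -0.0], [1.0, 0.012, -0.002], [-0.002, -0.0, -1.0]]
wrist_force: [0.6, 0.6, -0.4]
width: 64.9
grip_force: 0.0
```

```bash
python3 - <<'E'
from h import *
for n in("top","scene"):
    c=cams.capture(n);np.savez(n+"10.npz",**c)
    if n=="top": cv2.imwrite("pics/t10.png",c["img"][:,:,::-1])
E
python3 m.py top10.npz scene10.npz| grep -v white
```

```text
top10.npz
green 1494 mean [498.  -95.8  48.9] rect 496.9 -88.3 42.8 291.8 0.53 z [37.8 49.  60.1]
yellow 37 mean [576.5   8.4  48.1] rect 578.6 8.2 6.0 43.1 84.76 z [22.1 51.4 55.1]
blue 242 mean [572.5 166.2  43.4] rect 571.7 164.4 56.5 28.5 1.6 z [22.3 48.1 52.3]
tray 159 mean [570.4  93.6  27.8] rect 568.0 102.7 45.0 97.0 15.17 z [20.3 27.2 37.2]
orange 30 mean [567.7  51.2  61.6] rect 571.3 51.8 54.3 2.6 0.61 z [58.  61.7 64.7]
scene10.npz
green 1371 mean [ 499.1 -108.4   49.4] rect 497.1 -88.4 46.4 291.3 0.79 z [38.9 49.3 60.4]
yellow 25 mean [576.4   8.   49.6] rect 571.9 10.5 13.5 51.7 81.62 z [26.1 53.  56.8]
blue 76 mean [573.3 169.7  50. ] rect 572.4 168.9 53.1 16.2 1.34 z [46.8 49.9 53.2]
tray 67 mean [563.8  93.9  31.9] rect 559.8 100.6 39.1 89.1 30.2 z [23.4 32.  37.9]
orange 34 mean [574.8  48.3  61.7] rect 573.3 49.3 6.4 53.2 89.58 z [56.4 62.1 64.7]
```

View pics/t10.png

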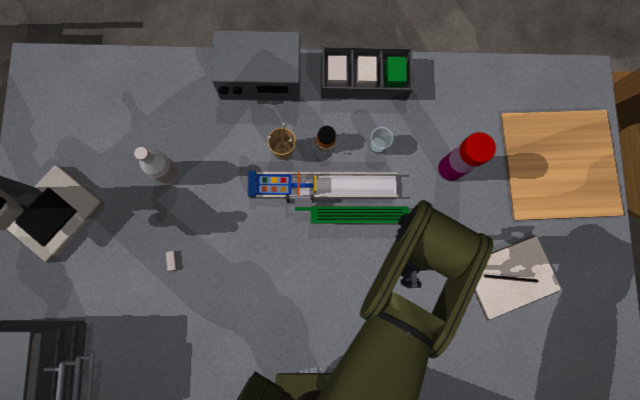

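The top view shows the tray at (270,184) on the stop, the gate closed at (298,184), the bystanders unmoved and the arm clear.

```bash
python3 -c "
from rig import env
print(env.sign_off())"
```

```text
the job is handed in; nothing more can be done
None
```

The job is handed in: the tray is fully home against the blue end stop, the gate has closed behind it over the stem, the arm is clear, and the bystanders look unmoved in the last top view.

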